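# Lock the cable box's open fastener

### The arm

A 6-joint arm with a two-finger parallel gripper is mounted at the origin on a cart in front of the work surface, level with it; the furniture and walls round the work are solid. World frame = base frame: x ahead of the robot, y to its left, z up, the work surface at z = 0. Lengths are in m, angles in rad, forces in N, time in s.
With the tool pointing down it reaches from about 0.3 to 0.875 m from the base axis. Payload 6.4 kg.
Tool frame: the origin (TCP) lies on the centre line of the jaws, within the pads' length; the fingertips stand 17 mm ahead of it and the grasp point (between the pads) lies 2 mm behind it; z points along the fingers, y is the line along which they close (so a half turn about z gives the same grasp; the last joint's range is limited). The gripper opens to 85 mm and grips with 20 to 120 N. Pads are 22 mm wide; open, the fingers measure 114 mm over their backs; the gripper's body (76 mm by 85 mm) begins 54 mm behind the grasp point. The pads swing forward as they close: fully open they stand 13 mm farther back than shut.
Start: joints at [1.027, 0.181, 1.607, -0, 1.354, -0.206], TCP at [0.191, 0.543, 0.226] pointing down, gripper open.
Joint ranges: [-2.99, 2.99], [-0.89, 2.07], [0.3, 2.58], [-1.14, 4.28], [0, 2.63], [-3.12, 3.12]. Speed limits (rad/s): [2.57, 2.57, 3.01, 3.14, 3.14, 3.14].

### API

Orientations are given as a unit quaternion [x, y, z, w].
In Python, from cell import robot gives the robot as it stands.
- The arm moves only by the tool play_rows, never from a script. Its argument "rows" is a list of rows, each a list of 3 entries, a list of its own where there are three numbers: the opening, from 0 (shut) to 1 (fully open), then the shift along the world's x, y, z in m, then the turn, a rotation vector about the world's x, y, z in rad. In form: [[fingers, [x, y, z], [wx, wy, wz]], ...]. A call has 1 to 20 rows; each row is the pose to reach, as a shift and turn from the pose commanded when the call began; what a row does not reach only later rows make up. A row lasts 1/10 s, in which the tool goes at most 50 mm and 8.59 degrees, less where a joint would pass 70% of its speed; a pose out of reach is approached as far as the arm can. A call with a gripper value outside its range is refused whole. The fingers move at their own pace and stop on an object; the grip force is fixed at half the most. Time passes only in rows, so rows that repeat a pose let the fingers close. It gives the time, the measured TCP pose, the force, the opening and the grip force at its end, in the units of the state.
- robot.read_state(): the state, without advancing time (a new reading comes with each control period).
- robot.grab_frame(name): name is "scene" or "side" or "wrist"; returns the picture (420x560x3 uint8, red, green, blue); there is no depth.
- robot.camera_params(name): a dict with "fov_y" (degrees; the focal length in pixels is half the picture's height over the tangent of half this angle, whatever the lens; pixels are square), "cx", "cy" (the principal point, pixels), "view" (4x4, takes a point from world to camera coordinates). Camera axes: x right, y down, z forward; pixel columns grow to the right and rows downward; lengths in m; the calibration is good to about 2 mm. The wrist camera is an equidistant fisheye: a pixel r from the principal point sees the ray r / f radians off the axis. A picture is of the moment at which its call begins: read the wrist's pose just before it. camera_params takes no time and is no camera call; for the wrist camera it gives the pose at the moment of the call.
- robot.job_done(): hands the job in; it is judged then, once.
The state is a dict: "clock": time; "joint_pos": joint angles; "qvel": joint speeds; "joint_torque": joint torques, N m; "ee_pos": TCP position; "eef_rot": TCP orientation; "force": force on the tool from outside, world axes, zero at the start; "wrist_torque": the same for the moment, N m; "width": finger opening in m; "finger_force": force on a finger pad.
Only numpy, scipy, OpenCV 4.12 (cv2) and the standard library are available. Lean on these libraries where they do the work, as an engineer would, in place of code of your own. Each camera call takes 0.05 s, during which the arm holds its last target. There are 200 camera calls.

### The job

One of the two slotted quarter-turn fasteners on the white cable box's lid is still open: its slot lies roughly across the box, while the locked one's slot lies along it. Take the slot key from its wooden stand, put its blade down fully into the open fastener's slot, and turn it clockwise (seen from above) with the key until it reaches its stop, slot along the box like the other. Then let go of the key (it may stay standing in the slot), and leave the locked fastener locked.

Things in the scene. Friction and masses are not known exactly. Their poses are not given: they have to be found in the camera images.
- cable_box: White flat plastic cable box, 100 x 230 x 45 mm high, fixed to the desk. Origin: centre of its underside; x across it, y along its length, z up. The two fasteners sit in its lid at y = -70 and y = +70 mm (which one is where changes), with vent lines between them. A short black line on the lid on the -y side of each fastener marks where the dot of a locked one points.
- fastener_a (a joint): Turn of the OPEN fastener, rad, growing clockwise seen from above. 0: slot across the box (dot to the box's +x); pi/2: hard stop, locked, slot along the box (dot to the box's -y). It starts between 0.2 and 0.45, turns stiffly with about 0.12 N m and stays where it is left.
- fastener_a_face (a point): Centre of the top face of the open fastener; x runs along its slot (to the dot), z up; the frame turns with the fastener. A plain grey disc, 42 mm across, whose face stands 0.5 mm above the box's lid, with one straight slot: 34 mm long, 8 mm wide (14 mm at the top, 3 mm chamfer), 16.5 mm deep. The slot is black inside; a tiny white dot marks one end of the slot.
- fastener_b (a joint): Turn of the other fastener, already locked (starts at 1.47 to 1.57; same meaning); leave it.
- fastener_b_face (a point): Centre of the top face of the locked fastener, same make and axes as the open one.
- key_stand: Wooden block, 60 x 50 x 28 mm high, fixed to the desk, with a pocket in its top in which the slot key stands blade down. Origin: centre of its underside, z up.
- slot_key: Slot key, loose, 75 mm tall, 90 g, upright. Origin: middle of the blade's lower edge; z up, x along the blade's width, y across its thickness. Steel blade 26 (x) x 5 (y) mm at z 0 to 14, round flange 36 mm across at z 14 to 20, neck 14 mm across, flat grey grip 32 (x) x 14 (y) mm at z 30 to 75, to be pinched across y. Its flange rests on the stand's top, and on the fastener's face when fully in.
- slot_key_tip (a point): Middle of the blade's lower edge (the same point and axes as slot_key's origin). In a slot the blade has about 0.12 rad of play either way before the fastener follows.
There are look-alikes about, which are no part of the job. Leave any blue or pink look-alike of the slot_key alone.

How it is judged:
On the way, in this order (a step that is already met when the one before it is completed fails the run):
1. the key's blade is in the open fastener's slot, at least 9 mm deep (horizontal distance between slot_key_tip and fastener_a_face below 0.009 m and z of slot_key_tip in the frame of fastener_a_face below -0.009 m), for 0.2 s.
2. with the blade in the slot, the fastener is turned to its stop, within 11 degrees (horizontal distance between slot_key_tip and fastener_a_face below 0.009 m and z of slot_key_tip in the frame of fastener_a_face below -0.006 m and value of joint fastener_a above 1.38 rad), for 0.2 s.
At the end, for the whole second after the job is handed in: The fastener that was open stands within 11 degrees of its stop (joint over 1.38 rad), at rest; the other is still locked (over 1.3 rad); the key is let go and at rest, in the slot or on the desk, not on the floor (value of joint fastener_a above 1.38 rad and velocity of joint fastener_a below 0.05 rad/s and value of joint fastener_b above 1.3 rad and linear speed of slot_key below 0.02 m/s and height (world z) of slot_key above -0.03 m); the robot touches nothing.
It fails at once if the locked fastener is turned open by more than about 15 degrees (value of joint fastener_b below 1.3 rad).
It also fails if it takes over 38 s, if anything falls off the work surface, if the arm or the gripper's body presses on something with over 40 N, if the wrist force passes 120 N, or if a joint passes its speed limit or range.

## Working session

There is one attempt and no reset: what is moved stays moved. The work goes in short steps, Python scripts to look and compute and a tool call to move; the robot and the scene stay as the last step left them, time stands still between calls to the robot, and variables do not carry over. Pictures are saved under pics/ and viewed, at most 10 in all, crops included, and the job is handed in when it is done.

Besides the shell and the picture viewer there is one more tool, called after "Request:" as name(argument=value, ...) on one line, values as JSON. play_rows: Moves the arm, as the interface text tells. Its arguments: {"type":"object","properties":{"rows":{"type":"array"}},"required":["rows"]}

```bash
mkdir -p pics; python3 - <<'E'
from cell import robot
import cv2,numpy as np
s=robot.read_state();print(s['clock'],s['ee_pos'],s['eef_rot'],s['width'])
a=[]
for n in("scene","side","wrist"):
    p=robot.camera_params(n);print(n,p['fov_y'],p['cx'],p['cy'],np.round(np.array(p['view']),4).tolist())
    im=robot.grab_frame(n);cv2.imwrite(f'pics/{n}0.png',im[:,:,::-1])
E
```

```text
0.0 [0.19026304 0.54201427 0.22537221] [ 1.68125202e-01  9.85765254e-01 -8.19798057e-04 -3.27865625e-04] 0.0854524663459847
scene 44.569960170759146 286.6730384794173 217.01939907031328 [[-0.835, -0.5503, 0.0008, 0.4705], [-0.4028, 0.6103, -0.6821, 0.312], [0.3749, -0.5699, -0.7312, 0.7448], [0.0, 0.0, 0.0, 1.0]]
side 46.199899741512844 279.1597378327289 213.26787296040982 [[0.0925, -0.9955, 0.0204, -0.1065], [-0.6934, -0.0791, -0.7162, 0.4466], [0.7146, 0.0521, -0.6976, 0.5546], [0.0, 0.0, 0.0, 1.0]]
wrist 65.70646984690485 279.6221446769288 206.76094048242896 [[0.3305, 0.9438, -0.003, -0.5736], [0.8929, -0.3117, 0.3251, -0.0435], [0.3059, -0.1102, -0.9457, 0.3818], [0.0, 0.0, 0.0, 1.0]]
```

View pics/scene0.png

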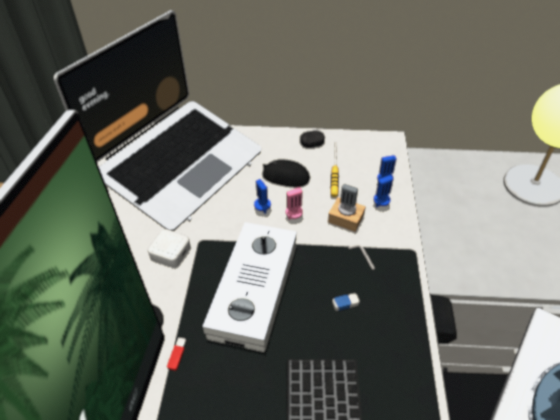

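View pics/wrist0.png

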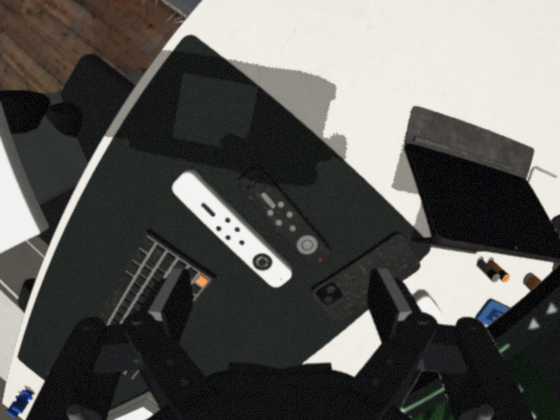

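The scene view shows the wooden stand with the grey key at (347,203). Look-alikes are the blue keys at (262,197) and (385,180) and the pink one at (294,204). The fasteners are at (241,310), slot across so open, and (264,245), slot along so locked. I'll confirm this in an enlarged crop.

```bash
python3 - <<'E'
import cv2,numpy as np
a=cv2.imread('pics/scene0.png')
c=cv2.resize(a[150:360,190:400],(600,600),interpolation=cv2.INTER_CUBIC)
cv2.imwrite('pics/crop0.png',c)
E
```

```text
(no output)
```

View pics/crop0.png

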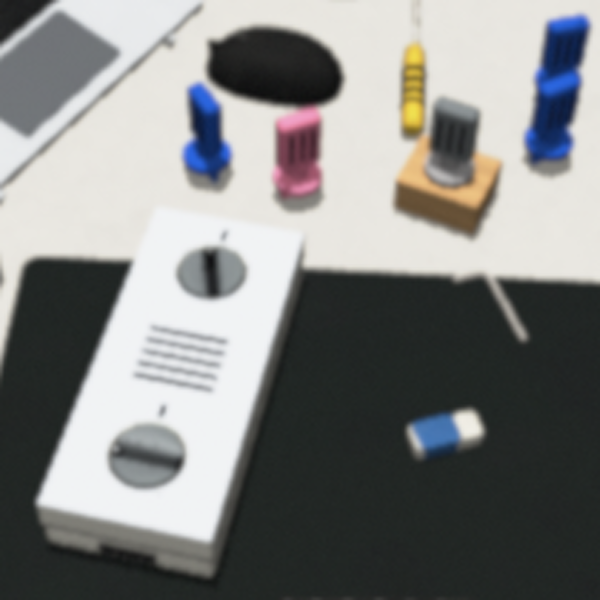

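View pics/side0.png

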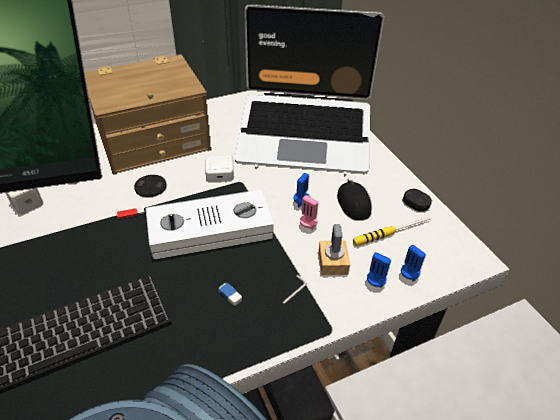

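Confirmed: the grey key stands in the wooden block (crop 452,140). The open fastener is at crop (147,455) with its dot at the left end, and the locked one is at crop (211,272). Next I'll triangulate.

```bash
cat > h.py <<'E'
from cell import robot
import numpy as np,cv2
def ray(n,uv,p=None):
    p=p or robot.camera_params(n);V=np.array(p['view']);f=210/np.tan(np.radians(p['fov_y']/2))
    d=np.array([(uv[0]-p['cx'])/f,(uv[1]-p['cy'])/f,1.])
    if n=='wrist':
        q=d[:2];r=np.linalg.norm(q);d=np.array([*(q/max(r,1e-9)*np.sin(r)),np.cos(r)])
    R=V[:3,:3];return -R.T@V[:3,3],R.T@d
def pl(n,uv,z,p=None):
    o,d=ray(n,uv,p);return o+d*(z-o[2])/d[2]
def proj(n,P,p=None):
    p=p or robot.camera_params(n);V=np.array(p['view']);f=210/np.tan(np.radians(p['fov_y']/2))
    c=V[:3,:3]@P+V[:3,3]
    if n=='wrist':
        r=np.linalg.norm(c[:2]);t=np.arctan2(r,c[2]);k=c[:2]/r*t
    else:k=c[:2]/c[2]
    return k*f+[p['cx'],p['cy']]
E
python3 - <<'E'
from h import *
np.set_printoptions(precision=4,suppress=True)
c=lambda x,y:(190+x/2.857,150+y/2.857)
print('open',pl('scene',c(147,455),.0455),pl('side',(172,222),.0455))
print('lock',pl('scene',c(211,272),.0455),pl('side',(244.5,210),.0455))
print('slot',pl('scene',c(117,449),.0455),pl('scene',c(182,461),.0455))
print('flange',pl('scene',c(451,170),.034),pl('side',(335,254),.034))
print('keytop L,R',pl('scene',c(436,105),.089),pl('scene',c(478,115),.089),pl('side',(337,227),.089))
print('stand corners',[pl('scene',c(*q),.028) for q in((397,183),(475,210),(500,160))])
E
```

```text
open [0.5526 0.1501 0.0455] [0.5564 0.1486 0.0455]
lock [0.6002 0.0192 0.0455] [0.6043 0.0177 0.0455]
slot [0.5694 0.1563 0.0455] [0.5337 0.1424 0.0455]
flange [ 0.5212 -0.1534  0.034 ] [ 0.5205 -0.1599  0.034 ]
keytop L,R [ 0.5367 -0.1511  0.089 ] [ 0.5091 -0.158   0.089 ] [ 0.5353 -0.1577  0.089 ]
stand corners [array([ 0.5484, -0.1275,  0.028 ]), array([ 0.492 , -0.1348,  0.028 ]), array([ 0.4997, -0.186 ,  0.028 ])]
```

Request:
play_rows(rows=[[1,[0.33,-0.42,-0.03],[0,0,0.5]],[1,[0.33,-0.42,-0.03],[0,0,0.5]],[1,[0.33,-0.42,-0.03],[0,0,0.5]],[1,[0.33,-0.42,-0.03],[0,0,0.5]],[1,[0.33,-0.42,-0.03],[0,0,0.5]],[1,[0.33,-0.42,-0.03],[0,0,0.5]],[1,[0.33,-0.42,-0.03],[0,0,0.5]],[1,[0.33,-0.42,-0.03],[0,0,0.5]],[1,[0.33,-0.42,-0.03],[0,0,0.5]],[1,[0.33,-0.42,-0.03],[0,0,0.5]],[1,[0.33,-0.42,-0.03],[0,0,0.5]],[1,[0.33,-0.42,-0.03],[0,0,0.5]],[1,[0.33,-0.42,-0.03],[0,0,0.5]]])

```text
clock: 1.45
ee_pos: [0.5205, 0.1216, 0.1957]
eef_rot: [-0.08, 0.997, 0.0, -0.001]
force: [-0.3, -0.2, -0.4]
width: 0.085
finger_force: 0.0
```

```bash
python3 - <<'E'
from h import *
import pickle
p=robot.camera_params('wrist');im=robot.grab_frame('wrist')[:,:,::-1];cv2.imwrite('pics/w1.png',im);pickle.dump(p,open('w1.pkl','wb'))
u=[proj('wrist',np.array(q),p).round() for q in((.5545,.149,.0455),(.602,.018,.0455),(.521,-.156,.05))];print(u)
x,y=u[0].astype(int)
cv2.imwrite('pics/w1b.png',np.hstack([cv2.resize(im,(784,588))]))
E
```

```text
[array([302., 225.]), array([171., 247.]), array([ 36., 155.])]
```

View pics/w1b.png

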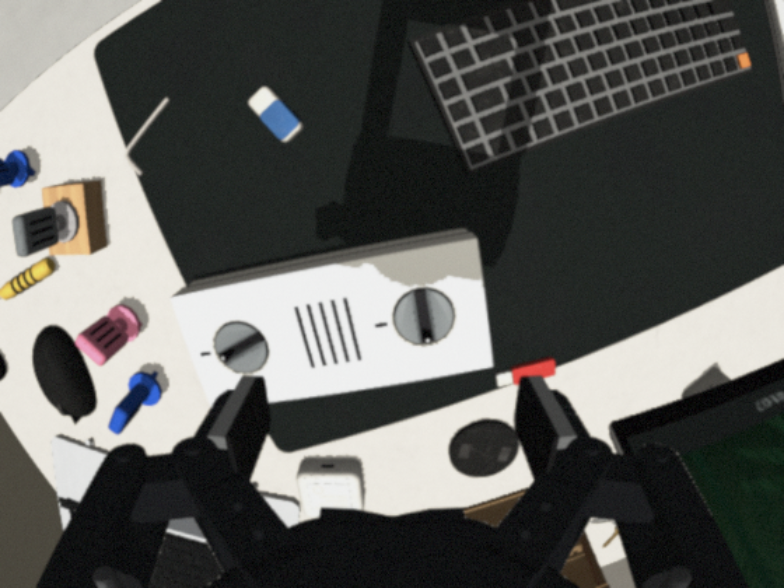

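The wrist view (1.4x scale) has the open fastener at (423,316) with its slot running (421,291)–(427,341) and the dot at the lower end. The locked one is at (241,347), with its slot along the box. The key and stand are at the left, around (45,225).

```bash
cat > m.py <<'E'
from h import *
import pickle
np.set_printoptions(precision=4,suppress=True)
p=pickle.load(open('w1.pkl','rb'));im=cv2.imread('pics/w1.png')
# rectify lid plane to top view, 0.25mm/px, world x up, y left
def top(cx,cy,z,h=.045,s=.00025):
    n=int(2*h/s);mx=np.zeros((n,n),np.float32);my=mx.copy()
    for i in range(n):
        for j in range(n):
            mx[i,j],my[i,j]=proj('wrist',np.array([cx+h-i*s,cy+h-j*s,z]),p)
    return cv2.remap(im,mx,my,cv2.INTER_CUBIC)
if __name__=='__main__':
    g=lambda x,y:pl('wrist',(x/1.4,y/1.4),.0455,p)
    print(g(423,316),g(241,347));
    for a,b in(((421,291),(427,341)),((262,337),(222,358)),((360,358),(346,298)),((493,367),(205,402))):
        d=g(*b)-g(*a);print(np.degrees(np.arctan2(d[1],d[0])))
    cv2.imwrite('pics/t1.png',np.hstack([top(.5545,.149,.0455),top(.602,.018,.0455)]))
E
python3 m.py
```

```text
[0.5549 0.1494 0.0455] [0.6026 0.019  0.0455]
17.002592035957775
-52.65574829436506
-160.449227894459
-71.84122246670385
```

View pics/t1.png

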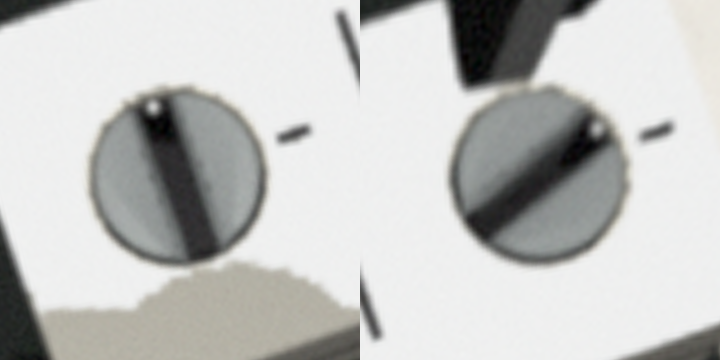

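The lid top view puts the open slot at about yaw +17° and the locked one at about -51°, with the box at about 19°. That is a bit off the stated ranges, so I'll look once from nearer overhead.

Request:
play_rows(rows=[[1,[0.07,0.0,-0.08],[0,0,0]],[1,[0.07,0.0,-0.08],[0,0,0]],[1,[0.07,0.0,-0.08],[0,0,0]],[1,[0.07,0.0,-0.08],[0,0,0]]])

```text
clock: 1.9
ee_pos: [0.5886, 0.1241, 0.114]
eef_rot: [-0.082, 0.997, 0.0, -0.002]
force: [-0.2, -0.6, -0.6]
width: 0.0856
finger_force: 0.0
```

```bash
python3 - <<'E'
from h import *
import pickle
p=robot.camera_params('wrist');im=robot.grab_frame('wrist')[:,:,::-1];cv2.imwrite('pics/w1.png',im);pickle.dump(p,open('w1.pkl','wb'))
import m
V=np.array(p['view']);print(-V[:3,:3].T@V[:3,3])
t=m.top(.555,.149,.0455,.03,.0001)
cv2.imwrite('pics/t2.png',t)
E
```

```text
[0.507  0.1102 0.2624]
```

View pics/t2.png

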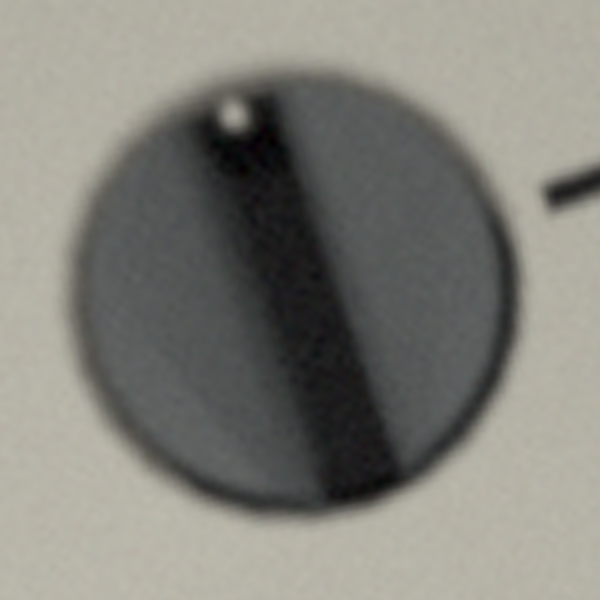

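The slot is clear: yaw about +18.5°, disc centre about (0.556, 0.149). Now to the key.

Request:
play_rows(rows=[[1,[-0.02,-0.03,0.07],[0,0,0]],[1,[-0.03,-0.08,0.08],[0,0,0]],[1,[-0.05,-0.28,0.06],[0,0,0]],[1,[-0.05,-0.28,0.06],[0,0,0]],[1,[-0.05,-0.28,0.06],[0,0,0]],[1,[-0.05,-0.28,0.06],[0,0,0]],[1,[-0.05,-0.28,0.06],[0,0,0]],[1,[-0.05,-0.28,0.06],[0,0,0]],[1,[-0.05,-0.28,0.06],[0,0,0]]])

```text
clock: 2.85
ee_pos: [0.5408, -0.1569, 0.1787]
eef_rot: [-0.081, 0.997, -0.001, 0.002]
force: [-1.5, 0.5, 0.2]
width: 0.0856
finger_force: 0.0
```

```bash
python3 - <<'E'
from h import *
import pickle
p=robot.camera_params('wrist');im=robot.grab_frame('wrist')[:,:,::-1];cv2.imwrite('pics/w1.png',im);pickle.dump(p,open('w1.pkl','wb'))
import m
u=proj('wrist',np.array([.521,-.156,.089]),p);print(u)
V=np.array(p['view']);print(-V[:3,:3].T@V[:3,3])
t=m.top(.521,-.156,.089,.05,.0002)
cv2.imwrite('pics/t3.png',t)
E
```

```text
[285.9503 184.5965]
[ 0.4579 -0.1704  0.3264]
```

View pics/t3.png

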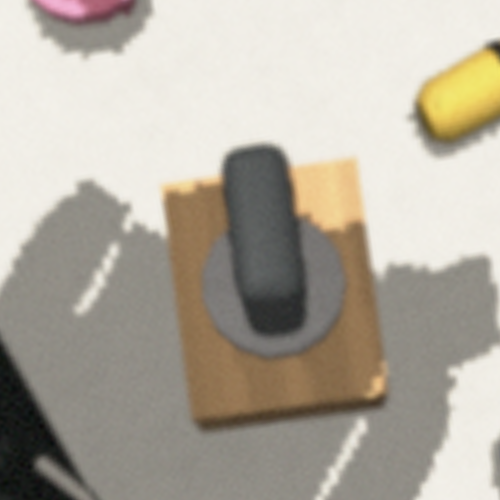

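The key top centre is (0.5265, -0.1588) with yaw 7.5°, and the flange centre agrees. Grasping it now.

Request:
play_rows(rows=[[1,[-0.0143,-0.0017,-0.03],[0,0,-0.03]],[1,[-0.0143,-0.0017,-0.07],[0,0,-0.03]],[1,[-0.0143,-0.0017,-0.109],[0,0,-0.03]],[1,[-0.0143,-0.0017,-0.109],[0,0,-0.03]],[0,[-0.0143,-0.0017,-0.109],[0,0,-0.03]],[0,[-0.0143,-0.0017,-0.109],[0,0,-0.03]],[0,[-0.0143,-0.0017,-0.109],[0,0,-0.03]],[0,[-0.0143,-0.0017,-0.109],[0,0,-0.03]],[0,[-0.0143,-0.0017,-0.109],[0,0,-0.03]],[0,[-0.0143,-0.0017,-0.109],[0,0,-0.03]],[0,[-0.0143,-0.0017,-0.109],[0,0,-0.03]],[0,[-0.0143,-0.0017,-0.109],[0,0,-0.03]]])

```text
clock: 4.1
ee_pos: [0.527, -0.1596, 0.0684]
eef_rot: [-0.066, 0.998, -0.0, 0.001]
force: [-0.7, 0.4, 7.2]
width: 0.0122
finger_force: 60.1
```

Request:
play_rows(rows=[[0,[0,0,0.03],[0,0,0]],[0,[0,0,0.07],[0,0,0]],[0,[0.01,0.04,0.08],[0,0,0.05]],[0,[0.029,0.308,0.08],[0,0,0.19]],[0,[0.029,0.308,0.08],[0,0,0.19]],[0,[0.029,0.308,0.08],[0,0,0.19]],[0,[0.029,0.308,0.08],[0,0,0.19]],[0,[0.029,0.308,0.08],[0,0,0.19]],[0,[0.029,0.308,0.08],[0,0,0.19]],[0,[0.029,0.308,0.08],[0,0,0.19]],[0,[0.029,0.308,0.05],[0,0,0.19]],[0,[0.029,0.308,0.05],[0,0,0.19]]])

```text
clock: 5.3
ee_pos: [0.5522, 0.1478, 0.1136]
eef_rot: [-0.16, 0.987, 0.0, -0.004]
force: [-1.5, 0.2, -2.2]
width: 0.0122
finger_force: 59.3
```

```bash
python3 - <<'E'
from h import *
s=robot.read_state();print(s['ee_pos'],s['eef_rot'],s['width'],s['force'],s['wrist_torque'])
ims={n:robot.grab_frame(n)[:,:,::-1] for n in('scene','side','wrist')}
P=np.array([.556,.149,.0455])
o=[]
for n,im in ims.items():
    u=proj(n,P).astype(int);h=45 if n!='wrist' else 65
    print(n,u)
    x0,y0=max(u[0]-h,0),max(u[1]-int(h*1.2),0)
    o.append(cv2.resize(im[y0:y0+2*h,x0:x0+2*h],(266,266),interpolation=3)) ;print(x0,y0,266/(2*h))
cv2.imwrite('pics/t4.png',np.hstack(o))
E
```

```text
[0.55220235 0.14781828 0.11362844] [-1.60204367e-01  9.87076955e-01  1.79450372e-04 -3.68956496e-03] 0.012180588784814757 [-1.48841288  0.17564776 -2.24656943] [-0.01294467  0.0849696   0.00786278]
scene [240 307]
195 253 2.9555555555555557
side [171 222]
126 168 2.9555555555555557
wrist [281 218]
216 140 2.046153846153846
```

View pics/t4.png

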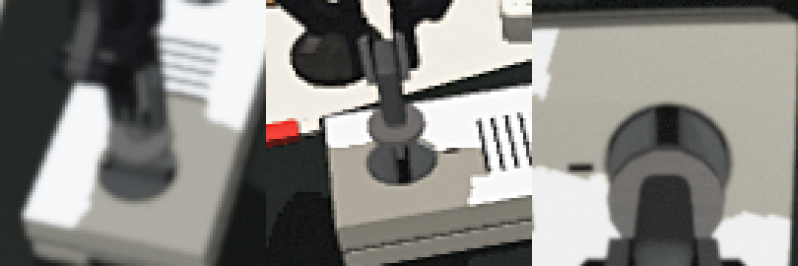

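Blade and slot look aligned and nearly centred in the side view. I'll let it settle, then lower gently.

Request:
play_rows(rows=[[0,[0,0,0],[0,0,0]],[0,[0,0,0],[0,0,0]],[0,[0,0,-0.01],[0,0,0]],[0,[0,0,-0.01],[0,0,0]],[0,[0,0,-0.01],[0,0,0]]])

```text
clock: 5.95
ee_pos: [0.5548, 0.1488, 0.1067]
eef_rot: [-0.16, 0.987, 0.0, -0.001]
force: [0.3, -0.7, 0.1]
width: 0.0124
finger_force: 59.3
```

Request:
play_rows(rows=[[0,[0.001,0,-0.006],[0,0,0]],[0,[0.001,0,-0.01],[0,0,0]],[0,[0.001,0,-0.014],[0,0,0]],[0,[0.001,0,-0.018],[0,0,0]],[0,[0.001,0,-0.021],[0,0,0]],[0,[0.001,0,-0.021],[0,0,0]],[0,[0.001,0,-0.021],[0,0,0]]])

```text
clock: 6.65
ee_pos: [0.5563, 0.1488, 0.0862]
eef_rot: [-0.16, 0.987, -0.0, 0.0]
force: [-0.1, -0.2, -1.7]
width: 0.0125
finger_force: 59.3
```

Fully in without resistance. Turning clockwise.

Request:
play_rows(rows=[[0,[0,0,0],[0,0,-0.1]],[0,[0,0,0],[0,0,-0.2]],[0,[0,0,0],[0,0,-0.3]],[0,[0,0,0],[0,0,-0.4]],[0,[0,0,0],[0,0,-0.5]],[0,[0,0,0],[0,0,-0.6]],[0,[0,0,0],[0,0,-0.7]],[0,[0,0,0],[0,0,-0.8]],[0,[0,0,0],[0,0,-0.9]],[0,[0,0,0],[0,0,-1.0]],[0,[0,0,0],[0,0,-1.1]],[0,[0,0,0],[0,0,-1.1]],[0,[0,0,0],[0,0,-1.1]]])

```text
clock: 7.95
ee_pos: [0.5558, 0.1488, 0.0861]
eef_rot: [0.378, 0.926, -0.0, -0.0]
force: [-1.5, -0.9, -0.6]
width: 0.0126
finger_force: 59.3
```

```bash
python3 -c "
from h import *
s=robot.read_state();print(s['ee_pos'],s['eef_rot'],s['force'],s['wrist_torque'],s['joint_pos'])"
```

```text
[0.55581369 0.14878472 0.08607637] [ 3.77905247e-01  9.25844163e-01 -2.50020973e-04 -3.84305468e-04] [-1.53706774 -0.86114395 -0.57644129] [-0.09274952  0.43259762  0.02856417] [ 5.54350686e-02  3.45424797e-01  1.71094023e+00 -1.38258278e-04
  1.08613639e+00 -7.40231268e-01]
```

Request:
play_rows(rows=[[0,[0,0,0],[0,0,-0.1]],[0,[0,0,0],[0,0,-0.2]],[0,[0,0,0],[0,0,-0.3]],[0,[0,0,0],[0,0,-0.4]],[0,[0,0,0],[0,0,-0.45]],[0,[0,0,0],[0,0,-0.45]]])

```text
clock: 8.55
ee_pos: [0.5556, 0.1491, 0.0861]
eef_rot: [0.574, 0.819, -0.001, -0.0]
force: [-2.1, 0.6, 0.8]
width: 0.0122
finger_force: 69.0
```

```bash
python3 -c "
from h import *
s=robot.read_state();print(s['ee_pos'],s['eef_rot'],s['force'],s['wrist_torque'])"
```

```text
[0.55562054 0.14905994 0.0860993 ] [ 5.74234801e-01  8.18690402e-01 -5.38206678e-04 -3.58334733e-04] [-2.11420266  0.64497665  0.83211781] [0.18205081 0.74703599 1.44368508]
```

Torque is up to 1.44 N m, so it is at the stop. I'll hold briefly, unload, release and retreat upward.

Request:
play_rows(rows=[[0,[0,0,0],[0,0,0]],[0,[0,0,0],[0,0,0]],[0,[0,0,0],[0,0,0.06]],[0,[0,0,0],[0,0,0.08]],[0.5,[0,0,0],[0,0,0.08]],[0.5,[0,0,0],[0,0,0.08]],[0.5,[0,0,0],[0,0,0.08]],[0.5,[0,0,0],[0,0,0.08]],[0.5,[0,0,0.04],[0,0,0.08]],[0.5,[0,0,0.09],[0,0,0.08]],[0.5,[0,0,0.12],[0,0,0.08]],[0.5,[0,0,0.12],[0,0,0.08]],[0.5,[0,0,0.12],[0,0,0.08]]])

```text
clock: 9.85
ee_pos: [0.5569, 0.1488, 0.2072]
eef_rot: [0.543, 0.84, 0.001, 0.001]
force: [-0.1, -0.5, 0.2]
width: 0.0427
finger_force: 0.0
```

```bash
python3 - <<'E'
from h import *
import pickle
p=robot.camera_params('wrist');im=robot.grab_frame('wrist')[:,:,::-1];cv2.imwrite('pics/w1.png',im);pickle.dump(p,open('w1.pkl','wb'))
import m
s=robot.grab_frame('side')[:,:,::-1]
cv2.imwrite('pics/t5.png',np.hstack([m.top(.575,.10,.0455,.1,.0005),cv2.resize(s[160:280,130:250],(400,400),interpolation=3)]))
E
```

```text
(no output)
```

View pics/t5.png

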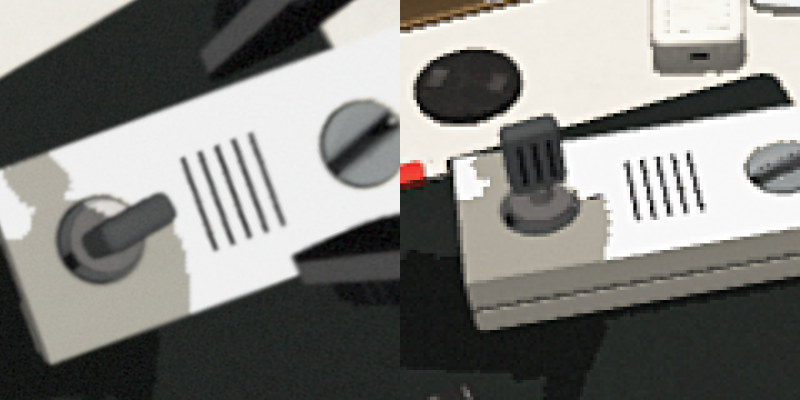

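```bash
python3 -c "
from cell import robot
print(robot.job_done())"
```

```text
the job is handed in; nothing more can be done
None
```

The open fastener was turned clockwise with the key to its hard stop (torque rose to 1.44 N m) and now lines up with the locked one. The key is released and standing in the slot, the locked fastener was not touched, and the job is handed in at about 10 s; no verdict came back.

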